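Park the captive screw of a jar mixer's guard and slide the guard open

ROBOT

A 7-joint arm with a two-finger parallel gripper is mounted at the origin on a cart in front of the work surface, level with it; the furniture and walls round the work are solid. World frame = base frame: x ahead of the robot, y to its left, z up, the work surface at z = 0. Lengths are in m, angles in rad, forces in N, time in s.
With the tool pointing down it reaches from about 0.425 to 0.925 m from the base axis. Payload 6.8 kg.
Tool frame: the origin (TCP) lies midway between the tips of the shut fingers; the grasp point (between the pads) lies 19 mm behind it; z points along the fingers, y is the line along which they close (so a half turn about z gives the same grasp; the last joint's range is limited). The gripper opens to 85 mm and grips with 20 to 120 N. Pads are 22 mm wide; open, the fingers measure 114 mm over their backs; the gripper's body (76 mm by 85 mm) begins 54 mm behind the grasp point. The pads swing forward as they close: fully open they stand 13 mm farther back than shut.
Start: joints at [-1.31, 0.477, 0.022, 1.555, -0.011, 1.109, -0.083], TCP at [0.243, 0.63, 0.231] pointing down, gripper open.
Joint ranges: [-2.96, 2.96], [-0.34, 2.1], [-1.41, 1.46], [0.24, 2.44], [-1.37, 4.51], [0.17, 1.92], [-2.96, 2.96]. Speed limits (rad/s): [2.39, 2.39, 3.14, 3.14, 3.14, 3.14, 3.14].

INTERFACE

Orientations are given as a rotation vector (axis times angle).
In Python, from bench import r gives the robot as it stands.
- The arm moves only by the tool servo_tool, never from a script. Its arguments are lists of equal length, an entry for each row: "turn": the turn, a rotation vector about the world's x, y, z in units of 5 degrees (1.0 is 5 degrees), a list of three; "slide": the shift along the world's x, y, z in units of 30 mm (1.0 is 30 mm), a list of three; "hand": the opening, from 0 (shut) to 1 (fully open). In form: {"turn": [[rx, ry, rz], ...], "slide": [[dx, dy, dz], ...], "hand": [hand, ...]}. A call has 1 to 8 rows; each row is the pose to reach, as a shift and turn from the pose commanded when the call began; what a row does not reach only later rows make up. A row lasts 1/8 s, in which the tool goes at most 62.5 mm and 10.7 degrees, less where a joint would pass 70% of its speed; a pose out of reach is approached as far as the arm can. A call with a gripper value outside its range is refused whole. The fingers move at their own pace and stop on an object; "squeeze" is the grip in N (left out, the last holds). Time passes only in rows, so rows that repeat a pose let the fingers close. It gives the time, the measured TCP pose, the force, the opening and the grip force at its end, in the units of the state.
- r.get_obs(): the state, without advancing time (a new reading comes with each control period).
- r.grab_frame(name): name is "scene" or "top"; returns (picture, depth): 384x512x3 uint8, red, green, blue; 384x512 float32, m along the optical axis (not along the pixel's ray), 0 where there is no reading.
- r.get_calibration(name): a dict with "fovy" (degrees; the focal length in pixels is half the picture's height over the tangent of half this angle, whatever the lens; pixels are square), "cx", "cy" (the principal point, pixels), "k1" (the pictures are not rectified: a ray, as slopes to the right and down, at radius r is drawn at 1 + k1 r^2 times it, then the intrinsics apply), "R" (3x3) and "t" (3): a world point X has camera coordinates R X + t. Camera axes: x right, y down, z forward; pixel columns grow to the right and rows downward; lengths in m; the calibration is good to about 2 mm. A picture is of the moment at which its call begins. get_calibration takes no time and is no camera call.
- r.hand_in(): hands the job in; it is judged then, once.
The state is a dict: "clock": time; "joints": joint angles; "qvel": joint speeds; "tau": joint torques, N m; "tcp_pos": TCP position; "orientation": TCP orientation; "contact_force": force on the tool from outside, world axes, zero at the start; "moment": the same for the moment, N m; "grip_width": finger opening in m; "gripper_force": force on a finger pad.
Only numpy, scipy, OpenCV 4.12 (cv2) and the standard library are available. Lean on these libraries where they do the work, as an engineer would, in place of code of your own. Each camera call takes 0.05 s, during which the arm holds its last target. There are 200 camera calls.

TASK

Open the sliding guard of the small jar mixer so that the jar in it can be got at. Pull its captive screw (black knob, red cap) gently up against the spring, turn it anticlockwise under that light pull until you feel it rise into its park thread, and drive it on anticlockwise to its stop, so that it stays up when you let go of it; then slide the guard by its bar fully back and let go. Do not force the thread, and leave the things standing about alone.

Things in the scene. Friction and masses are not known exactly. Their poses are not given: they have to be found in the camera images.
- mixer: the jar mixer, fixed to the bench: a white box 250 x 200 x 95 mm with a grey deck on top. Origin: centre of its underside on the bench; x runs from the front panel (dial, green and red keys) to its back, y to its left, z up. All else of it turns with it; the guard slides along its x.
- guard_bar (a point): centre of the guard's pull bar: black, 60 mm long (mixer's y), 10 mm thick (mixer's x), 14 mm high, on two steel feet; its centre is 21 mm, its underside 14 mm above the guard's plate. It stands at the guard's front edge; in the mixer's frame, guard shut, at x -102, y -17, z 123 mm
- guard (a joint): how far the guard (aluminium frame with clear window, 104 x 172 mm, its plate's top 102 mm above the bench) has slid back along the mixer's x, m: 0 shut, 0.10 at its rear stop. Stays where left; about 3 N to slide. The screw's nose locks it to the deck; it comes free only in the last 1-2 mm of the screw's rise
- knob (a point): centre of the screw's knob: upright black cylinder, 26 mm across, 30 mm high, red cap; it rises and turns with the screw, whose axis is vertical. Screw down: its underside is 7 mm above the steel ferrule, over a bare shank 11 mm across; in the mixer's frame, guard shut, it is at x -60, y 72, z 146 mm
- screw_lift (a joint): how far the captive screw is pulled up, m: 0 down. A spring draws it down: 3 N at 0, 0.25 N more per mm, its weight 0.7 N besides. At 5.5 mm it meets the park thread's underside; at a thread start it can be pulled on to 12-13 mm; driving lifts it 3 mm more (1 mm axial play). Driven home and let go it stands at 14.2-15 mm. Let go before it is in the thread it springs down; in it, it stays
- ferrule: steel ferrule on the guard, park thread inside, 34 mm across, 22 mm high; origin on the screw's axis at its foot. The nearest thread start lies 12 to 60 degrees anticlockwise (from above) of where the screw stands, unmarked; from it to the hard stop are about 115 degrees. Turning takes under 0.1 N m. Over 40 N on thread or ferrule (0.4 N m at the stop) damages it
- tape_roll: roll of tape lying on the bench, 68 mm across, 18 mm high, origin at the centre of its underside; leave alone
- scraper: scraper with a black handle lying on the bench, 30 x 199 x 20 mm, origin at the centre of its underside; leave alone
- jar: white jar with a blue lid standing on the bench, 72 mm across, 85 mm high, origin at the centre of its underside; leave alone
- spoon: steel spoon lying on the bench, 38 x 190 x 18 mm, origin at the centre of its underside; leave alone

How it is judged:
By the outcome, as a careful person would: the job done as asked, in the order asked, and still so for the second after the job is handed in, with the robot touching nothing.
It also fails if it takes over 67 s, if anything falls off the work surface, if the arm or the gripper's body presses on something with over 40 N, if the wrist force passes 120 N, or if a joint passes its speed limit or range.

## Working session

There is one attempt and no reset: what is moved stays moved. The work goes in short steps, Python scripts to look and compute and a tool call to move; the robot and the scene stay as the last step left them, time stands still between calls to the robot, and variables do not carry over. Pictures are saved under pics/ and viewed, at most 10 in all, crops included, and the job is handed in when it is done.

Besides the shell and the picture viewer there is one more tool, called as name(argument=value, ...) on one line, values as JSON. servo_tool: Moves the arm, as the interface text tells. Its arguments: {"type":"object","properties":{"turn":{"type":"array"},"slide":{"type":"array"},"hand":{"type":"array"},"squeeze":{"type":"number"}},"required":["turn","slide","hand"]}

```bash
mkdir -p pics
cat > h.py <<'E'
from bench import r
import numpy as np, cv2
def grab(n):
    im,d=r.grab_frame(n); np.savez('/tmp/'+n,im=im,d=d); return im,d
def save(im,f,s=1): cv2.imwrite('pics/'+f,cv2.resize(im[:,:,::-1],None,fx=s,fy=s,interpolation=cv2.INTER_CUBIC))
def K(n):
    c=r.get_calibration(n); f=192/np.tan(np.radians(c['fovy'])/2); return c,f
def w(n,u,v,z=None,d=None):
    c,f=K(n); x=np.array([(u-c['cx'])/f,(v-c['cy'])/f]); y=x.copy()
    for _ in range(20): y=x/(1+c['k1']*(y@y))
    ray=np.array([*y,1]); R=np.array(c['R']);t=np.array(c['t']); o=-R.T@t; g=R.T@ray
    if z is not None: d=(z-o[2])/g[2]
    return o+d*g
def proj(n,X):
    c,f=K(n); p=np.array(c['R'])@X+c['t']; s=p[:2]/p[2]; s=s*(1+c['k1']*(s@s)); return s*f+[c['cx'],c['cy']]
E
python3 - <<'E'
from h import *
for n in('scene','top'):
    im,d=grab(n); save(im,n+'0.png',1.5); c,f=K(n); print(n,f,c['k1'],-np.array(c['R']).T@c['t'])
o=r.get_obs(); print(o)
E
```

```text
scene 360.6854327495318 -0.051514438569088356 [ 0.22532312 -0.81103016  0.89071955]
top 369.68756450772696 -0.0909273599002118 [ 0.49256976 -0.11234128  1.10216074]
{'clock': 0.1, 'joints': array([-1.31008954,  0.4777357 ,  0.02237446,  1.55635166, -0.01149588,
        1.10932241, -0.08308525]), 'qvel': array([ 0.0003225 , -0.00153239,  0.00059399, -0.00263598, -0.00033979,
        0.00091065,  0.00051274]), 'tau': array([ 4.79467475e-03, -5.97764039e+01,  1.61394093e+00, -2.81954849e+01,
        1.28657019e-02,  4.94382286e-03,  8.18118053e-06]), 'tcp_pos': array([0.24317459, 0.62909433, 0.23041171]), 'orientation': array([-5.75998563e-01, -3.08816467e+00,  2.63881581e-03]), 'contact_force': array([-0.58439147, -0.04180004,  0.69225463]), 'moment': array([-0.04471094,  0.02335282,  0.00189082]), 'gripper_force': 0.0, 'grip_width': 0.08547256403462111}
```

View pics/scene0.png

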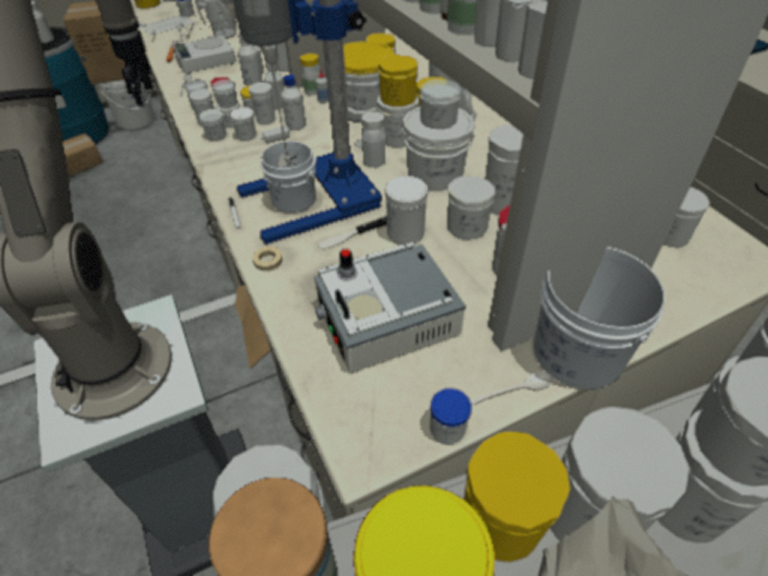

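View pics/top0.png

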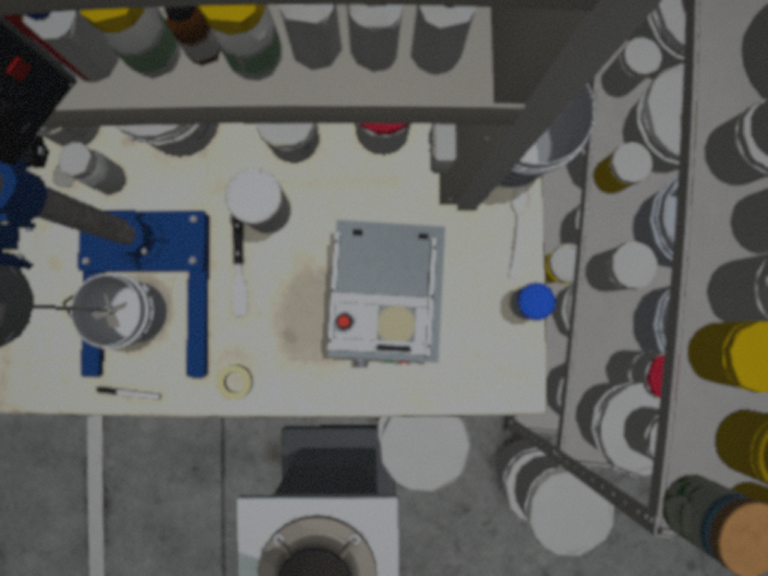

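The top view shows the mixer around (385,290), with the red cap at (344,321) and the bar at (394,348). All are in 1.5x pixels. I'll enlarge both views.

Run:
```python
from h import *
a=np.load('/tmp/top.npz')['im'][140:250,205:310]; b=np.load('/tmp/scene.npz')['im'][155:250,200:315]
save(a,'c1.png',5); save(b,'c2.png',5)
```

```text
(no output)
```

View pics/c1.png

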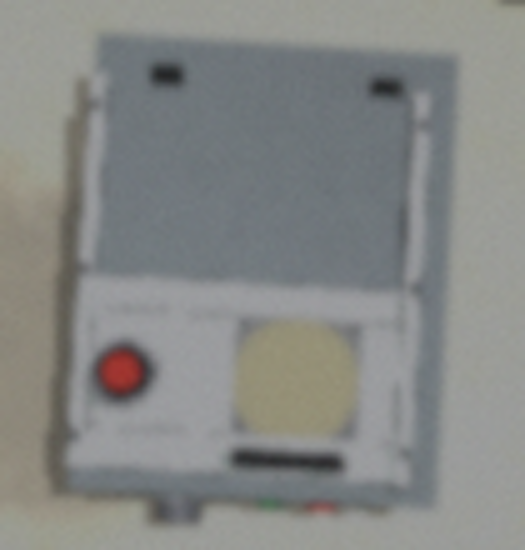

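View pics/c2.png

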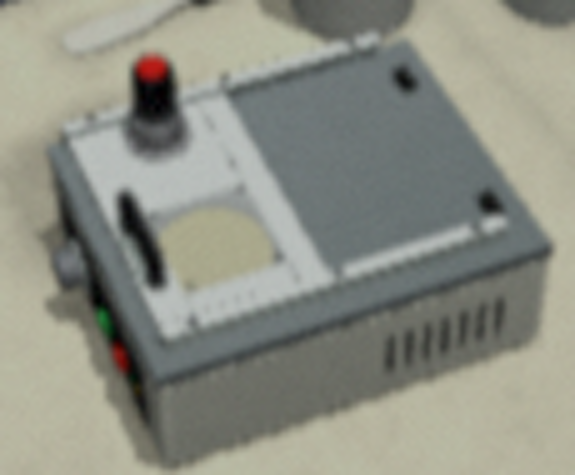

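The crops show the cap centre at (123,371) and the bar from (232,458) to (343,464) in the top crop. In the scene crop the cap is at (152,69). Deck corners are at (100,36), (457,55), (436,503) and (58,492).

Run:
```python
from h import *
T=lambda u,v,z:w('top',205+(u+.5)/5-.5,140+(v+.5)/5-.5,z)
S=lambda u,v,z:w('scene',200+(u+.5)/5-.5,155+(v+.5)/5-.5,z)
print('cap',T(123,371,.161),S(152,68,.161))
a,b=T(232,458,.13),T(343,464,.13);print('bar',a,b,(a+b)/2)
a2,b2=S(126,195,.13),S(155,280,.13);print(a2,b2,(a2+b2)/2)
P=[T(*p,.096) for p in((100,36),(457,55),(436,503),(58,492))]
for p in P: print(p)
for i in range(4):print(np.linalg.norm(P[i]-P[i-1]))
# fit mixer pose from knob, bar, corners
from scipy.optimize import least_squares
mod=np.array([[-.06,.072],[-.102,-.017],[.125,.1],[.125,-.1],[-.125,-.1],[-.125,.1]])
obs=np.array([(T(123,371,.161)+S(152,68,.161))[:2]/2,((a+b)/2)[:2]]+[p[:2] for p in P])
f=lambda q:(mod@np.array([[np.cos(q[2]),np.sin(q[2])],[-np.sin(q[2]),np.cos(q[2])]])+q[:2]-obs).ravel()
s=least_squares(f,[.5,-.1,0],loss='soft_l1',f_scale=.002);print(s.x,np.degrees(s.x[2]),f(s.x).reshape(-1,2).round(4))
from scipy.spatial.transform import Rotation as R
print(R.from_rotvec(r.get_obs()['orientation']).as_matrix().round(3))
```

```text
cap [ 0.49736178 -0.06362358  0.161     ] [ 0.4974126  -0.06244366  0.161     ]
bar [ 0.45175986 -0.119072    0.13      ] [ 0.44831155 -0.17732291  0.13      ] [ 0.45003571 -0.14819745  0.13      ]
[ 0.45233749 -0.12337996  0.13      ] [ 0.44143434 -0.19055197  0.13      ] [ 0.44688591 -0.15696597  0.13      ]
[ 0.68147081 -0.04740342  0.096     ]
[ 0.67110161 -0.24407026  0.096     ]
[ 0.42527173 -0.23016656  0.096     ]
[ 0.43232682 -0.0250475   0.096     ]
0.25014499133797147
0.1969400126299826
0.246222747520833
0.20524035488219888
[ 0.55249099 -0.13744944 -0.05852763] -3.353386319539195 [[-0.0006  0.001 ]
 [-0.0004 -0.0003]
 [ 0.0017  0.0025]
 [ 0.0003 -0.0005]
 [-0.0034  0.0002]
 [ 0.0012 -0.0053]]
[[-0.933  0.36  -0.   ]
 [ 0.36   0.933 -0.002]
 [-0.    -0.002 -1.   ]]
```

servo_tool(turn=[[0,0,0],[0,0,0],[0,0,0],[0,0,0],[0,0,0],[0,0,0],[0,0,0],[0,0,0]], slide=[[0.2,-1.5,0.5],[0.5,-3,1],[0.9,-4.7,1.5],[1.3,-6.5,1.5],[1.6,-8.3,1.5],[1.9,-10,1.5],[2.7,-11.6,1.5],[3.5,-13.2,1.5]], hand=[1,1,1,1,1,1,1,1])

```text
clock: 1.1
tcp_pos: [0.3486, 0.2319, 0.2763]
orientation: [-0.575, -3.088, -0.0]
contact_force: [1.1, -0.0, 1.2]
grip_width: 0.085
gripper_force: 0.0
```

```bash
python3 -c "
from h import *
o=r.get_obs();print(o['joints'].round(3),o['tcp_pos'],o['orientation'],o['contact_force'])"
```

```text
[-0.949 -0.015  0.212  2.083  0.003  1.073  0.464] [0.34856777 0.23186811 0.27627521] [-5.75421247e-01 -3.08840475e+00 -4.89889668e-04] [ 1.08705252 -0.04598463  1.22190296]
```

servo_tool(turn=[[0,0,-2],[0,0,-4],[0,0,-6],[0,0,-8],[0,0,-10],[0,0,-12],[0,0,-14],[0,0,-16]], slide=[[0.5,-1.2,0],[1,-2.4,0],[1.6,-3.6,0],[2.3,-4.8,0],[3,-6,0],[3.6,-7.3,0],[4.3,-8.6,0],[4.8,-9.5,0]], hand=[1,1,1,1,1,1,1,1])

```text
clock: 2.1
tcp_pos: [0.4927, -0.0534, 0.2762]
orientation: [2.434, 1.986, -0.0]
contact_force: [0.8, 0.6, -0.3]
grip_width: 0.0852
gripper_force: 0.0
```

servo_tool(turn=[[0,0,-2],[0,0,-4],[0,0,-6],[0,0,-8],[0,0,-10],[0,0,-12],[0,0,-12],[0,0,-12]], slide=[[0,0,0],[0,0,0],[0,0,0],[0,0,0],[0,0,0],[0,0,0],[0,0,0],[0,0,0]], hand=[1,1,1,1,1,1,1,1])

```text
clock: 3.1
tcp_pos: [0.4922, -0.0513, 0.2762]
orientation: [-3.098, -0.52, 0.0]
contact_force: [0.3, -0.5, 1.1]
grip_width: 0.0851
gripper_force: 0.0
```

```bash
python3 -c "
from h import *
from scipy.spatial.transform import Rotation as R
o=r.get_obs();print(o['joints'].round(3),o['tcp_pos'],o['orientation'],o['contact_force'],o['moment']);print(R.from_rotvec(o['orientation']).as_matrix().round(3))
print(0.4973-o['tcp_pos'][0],-.063-o['tcp_pos'][1])"
```

```text
[-0.667  0.143  0.726  1.957 -0.108  1.079 -1.133] [ 0.49217504 -0.05129852  0.27617169] [-3.09816825e+00 -5.20288040e-01  4.88764445e-04] [ 0.31323616 -0.50336205  1.09568042] [ 0.04044026 -0.0182465  -0.0015139 ]
[[ 0.945  0.327 -0.   ]
 [ 0.327 -0.945 -0.   ]
 [-0.    -0.    -1.   ]]
0.005124955225176586 -0.011701475176002035
```

servo_tool(turn=[[0,0,0],[0,0,0],[0,0,0],[0,0,0],[0,0,0],[0,0,0],[0,0,0],[0,0,0]], slide=[[0.17,-0.39,-0.7],[0.17,-0.39,-1.5],[0.17,-0.39,-2.3],[0.17,-0.39,-3],[0.17,-0.39,-3.7],[0.17,-0.39,-4.3],[0.17,-0.39,-4.75],[0.17,-0.39,-4.75]], hand=[1,1,1,1,1,1,1,1])

```text
clock: 4.1
tcp_pos: [0.4969, -0.0631, 0.1331]
orientation: [-3.099, -0.516, 0.003]
contact_force: [-0.3, -0.5, -0.2]
grip_width: 0.0856
gripper_force: 0.0
```

Run:
```python
from h import *
im,d=grab('scene'); im2,d2=grab('top')
a=im[140:240,190:310];b=im2[150:250,180:300]
save(np.hstack([a,b]),'g1.png',3.3)
o=r.get_obs();print(o['tcp_pos'],o['contact_force'],o['moment'])
for n in('scene','top'):
  for p in([.4973,-.063,.161],list(o['tcp_pos'])): print(n,proj(n,np.array(p)))
```

```text
[ 0.49773819 -0.06318596  0.13418162] [ 0.4004946  -0.16171696  0.40364525] [-0.02171113  0.03582459  0.01857099]
scene [230.03958174 168.32464073]
scene [230.77786546 174.8228674 ]
top [228.95432598 213.8250894 ]
top [229.56412522 213.70699103]
```

View pics/g1.png

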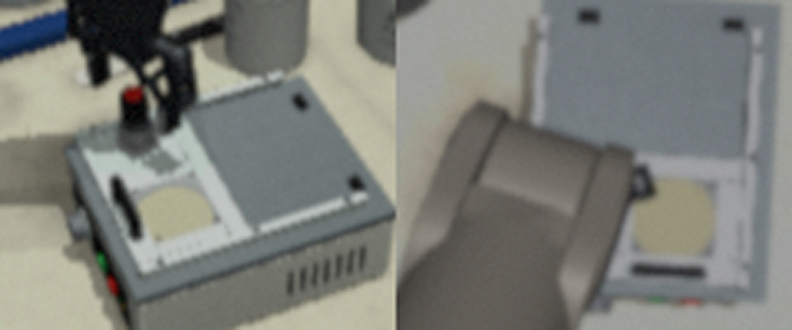

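servo_tool(turn=[[0,0,0],[0,0,0],[0,0,0],[0,0,0],[0,0,0],[0,0,0],[0,0,0],[0,0,0]], slide=[[0,0,-0.1],[0,0,-0.1],[0,0,-0.1],[0,0,-0.1],[0,0,-0.1],[0,0,-0.1],[0,0,-0.1],[0,0,-0.1]], hand=[0.6,0.4,0.2,0.15,0.1,0.1,0.1,0.1], squeeze=30)

```text
clock: 5.2
tcp_pos: [0.4977, -0.0621, 0.1313]
orientation: [-3.098, -0.516, -0.001]
contact_force: [-0.9, 3.2, 5.7]
grip_width: 0.0249
gripper_force: 29.3
```

```bash
python3 -c "
from h import *
o=r.get_obs();print(o['tcp_pos'],o['contact_force'],o['moment'],o['grip_width'],o['gripper_force'])"
```

```text
[ 0.49774052 -0.06206943  0.13126227] [-0.92370756  3.21232052  5.67526308] [0.68357553 0.28401908 0.02573892] 0.024915941844419413 29.347736845084
```

servo_tool(turn=[[0,0,0],[0,0,0],[0,0,0],[0,0,0],[0,0,0],[0,0,0]], slide=[[0,0.03,0.05],[0,0.03,0.1],[0,0.03,0.15],[0,0.03,0.2],[0,0.03,0.25],[0,0.03,0.25]], hand=[0.1,0.1,0.1,0.1,0.1,0.1])

```text
clock: 5.95
tcp_pos: [0.4968, -0.062, 0.1377]
orientation: [-3.099, -0.515, 0.002]
contact_force: [2.5, 1.4, -12.9]
grip_width: 0.0254
gripper_force: 30.7
```

servo_tool(turn=[[0,0,0.5],[0,0,1],[0,0,1.5],[0,0,2],[0,0,2]], slide=[[0,0,0],[0,0,0],[0,0,0],[0,0,0],[0,0,0]], hand=[0.1,0.1,0.1,0.1,0.1])

```text
clock: 6.58
tcp_pos: [0.497, -0.0621, 0.138]
orientation: [-3.042, -0.784, 0.001]
contact_force: [1.7, 1.5, -17.2]
grip_width: 0.0248
gripper_force: 30.5
```

servo_tool(turn=[[0,0,0.5],[0,0,1],[0,0,1.5],[0,0,1.5]], slide=[[0,0,0],[0,0,0],[0,0,0],[0,0,0]], hand=[0.1,0.1,0.1,0.1])

```text
clock: 7.08
tcp_pos: [0.4971, -0.0622, 0.1381]
orientation: [-2.984, -0.981, 0.001]
contact_force: [2.4, 1.0, -18.6]
grip_width: 0.0248
gripper_force: 30.5
```

servo_tool(turn=[[0,0,0],[0,0,0.5],[0,0,1],[0,0,1],[0,0,1]], slide=[[0,0,-0.03],[0,0,-0.03],[0,0,-0.03],[0,0,-0.03],[0,0,-0.03]], hand=[0.1,0.1,0.1,0.1,0.1])

```text
clock: 7.7
tcp_pos: [0.4973, -0.0622, 0.1376]
orientation: [-2.939, -1.108, 0.0]
contact_force: [-1.9, 1.5, -11.2]
grip_width: 0.0248
gripper_force: 31.4
```

servo_tool(turn=[[0,0,0.5],[0,0,1],[0,0,1],[0,0,1]], slide=[[0,0,0],[0,0,0],[0,0,0],[0,0,0]], hand=[0.1,0.1,0.1,0.1])

```text
clock: 8.2
tcp_pos: [0.4974, -0.0622, 0.1375]
orientation: [-2.889, -1.235, -0.0]
contact_force: [-0.7, 1.3, -9.1]
grip_width: 0.0254
gripper_force: 31.6
```

servo_tool(turn=[[0,0,0.5],[0,0,1],[0,0,1],[0,0,1]], slide=[[0,0,0.01],[0,0,0.01],[0,0,0.01],[0,0,0.01]], hand=[0.1,0.1,0.1,0.1])

```text
clock: 8.7
tcp_pos: [0.4974, -0.0623, 0.1377]
orientation: [2.832, 1.36, -0.0]
contact_force: [-0.1, 1.8, -10.9]
grip_width: 0.0251
gripper_force: 31.3
```

servo_tool(turn=[[0,0,0.5],[0,0,1],[0,0,1],[0,0,1]], slide=[[0,0,0],[0,0,0],[0,0,0],[0,0,0]], hand=[0.1,0.1,0.1,0.1])

```text
clock: 9.2
tcp_pos: [0.4975, -0.0623, 0.1377]
orientation: [2.77, 1.482, 0.0]
contact_force: [0.1, 1.3, -11.4]
grip_width: 0.0247
gripper_force: 31.1
```

37.5° turned with no rise yet, so I'll continue.

servo_tool(turn=[[0,0,0.5],[0,0,1],[0,0,1],[0,0,1]], slide=[[0,0,0],[0,0,0],[0,0,0],[0,0,0]], hand=[0.1,0.1,0.1,0.1])

```text
clock: 9.7
tcp_pos: [0.4976, -0.0623, 0.1378]
orientation: [2.703, 1.601, 0.0]
contact_force: [0.0, 0.6, -11.5]
grip_width: 0.0256
gripper_force: 31.3
```

servo_tool(turn=[[0,0,0.5],[0,0,1],[0,0,1],[0,0,1]], slide=[[0,0,0],[0,0,0],[0,0,0],[0,0,0]], hand=[0.1,0.1,0.1,0.1])

```text
clock: 10.2
tcp_pos: [0.4977, -0.0623, 0.138]
orientation: [2.63, 1.718, 0.001]
contact_force: [-0.9, -0.4, -7.0]
grip_width: 0.0253
gripper_force: 31.6
```

servo_tool(turn=[[0,0,0.5],[0,0,1],[0,0,1],[0,0,1]], slide=[[0,0,0],[0,0,0],[0,0,0],[0,0,0]], hand=[0.1,0.1,0.1,0.1])

```text
clock: 10.7
tcp_pos: [0.4977, -0.0623, 0.138]
orientation: [2.553, 1.831, 0.001]
contact_force: [-1.2, 0.1, -5.1]
grip_width: 0.0248
gripper_force: 31.9
```

servo_tool(turn=[[0,0,0],[0,0,0],[0,0,0],[0,0,0]], slide=[[0,0,0.03],[0,0,0.07],[0,0,0.1],[0,0,0.1]], hand=[0.1,0.1,0.1,0.1])

```text
clock: 11.2
tcp_pos: [0.4977, -0.0622, 0.141]
orientation: [2.552, 1.832, 0.001]
contact_force: [0.2, -0.1, -6.3]
grip_width: 0.0248
gripper_force: 31.8
```

servo_tool(turn=[[0,0,0],[0,0,0],[0,0,0],[0,0,0]], slide=[[0,0,0.03],[0,0,0.07],[0,0,0.09],[0,0,0.09]], hand=[0.1,0.1,0.1,0.1])

```text
clock: 11.7
tcp_pos: [0.4977, -0.0622, 0.1435]
orientation: [2.551, 1.832, 0.001]
contact_force: [1.2, -0.2, -6.3]
grip_width: 0.0249
gripper_force: 31.7
```

servo_tool(turn=[[0,0,1],[0,0,2],[0,0,3],[0,0,4],[0,0,5],[0,0,6],[0,0,6],[0,0,6]], slide=[[0,0,0.02],[0,0,0.025],[0,0,0.03],[0,0,0.035],[0,0,0.04],[0,0,0.045],[0,0,0.045],[0,0,0.045]], hand=[0.1,0.1,0.1,0.1,0.1,0.1,0.1,0.1])

```text
clock: 12.7
tcp_pos: [0.498, -0.0621, 0.1449]
orientation: [1.992, 2.428, 0.001]
contact_force: [3.7, 0.2, -8.1]
grip_width: 0.025
gripper_force: 31.5
```

```bash
python3 -c "
from h import *
o=r.get_obs();print(o['tcp_pos'],o['contact_force'],o['moment'],o['joints'].round(2))"
```

```text
[ 0.49798139 -0.06213368  0.14489495] [ 3.73434579  0.16194056 -8.10356727] [ 0.06980035 -0.98668439  0.00552032] [-0.27  0.31  0.32  2.06 -0.14  0.78  0.33]
```

servo_tool(turn=[[0,0,1.4],[0,0,2.8],[0,0,4.2],[0,0,5.6],[0,0,7],[0,0,8.5],[0,0,10],[0,0,10]], slide=[[0,0,0.005],[0,0,0.01],[0,0,0.015],[0,0,0.02],[0,0,0.025],[0,0,0.03],[0,0,0.035],[0,0,0.035]], hand=[0.1,0.1,0.1,0.1,0.1,0.1,0.1,0.1])

```text
clock: 13.7
tcp_pos: [0.4983, -0.0616, 0.1461]
orientation: [0.776, 3.043, 0.002]
contact_force: [4.6, 2.2, -7.5]
grip_width: 0.025
gripper_force: 31.6
```

```bash
python3 -c "
from h import *
o=r.get_obs();print(o['tcp_pos'],o['contact_force'],o['moment'],o['joints'].round(2))"
```

```text
[ 0.49834901 -0.06159386  0.14608819] [ 4.61830167  2.17494059 -7.50212443] [ 0.57673673 -1.14037681 -0.00138074] [-0.12  0.3   0.14  2.05 -0.06  0.79  1.13]
```

servo_tool(turn=[[0,0,1],[0,0,2],[0,0,3],[0,0,4],[0,0,5],[0,0,5]], slide=[[0,0,0.005],[0,0,0.01],[0,0,0.015],[0,0,0.02],[0,0,0.02],[0,0,0.02]], hand=[0.1,0.1,0.1,0.1,0.1,0.1])

```text
clock: 14.45
tcp_pos: [0.4983, -0.0612, 0.1466]
orientation: [0.1, 3.139, 0.002]
contact_force: [4.8, 3.6, -7.3]
grip_width: 0.0247
gripper_force: 31.6
```

```bash
python3 -c "
from h import *
o=r.get_obs();print(o['tcp_pos'],o['contact_force'],o['moment'],o['joints'].round(2))"
```

```text
[ 0.4982847  -0.06124749  0.14660024] [ 4.79242388  3.59184089 -7.33376624] [ 0.81165108 -1.08733197 -0.02075074] [-0.04  0.3   0.05  2.05 -0.02  0.79  1.53]
```

servo_tool(turn=[[0,0,0.5],[0,0,1],[0,0,1]], slide=[[0,0,0.005],[0,0,0.005],[0,0,0.005]], hand=[0.1,0.1,0.1])

```text
clock: 14.82
tcp_pos: [0.4983, -0.0612, 0.1467]
orientation: [-0.036, 3.14, 0.002]
contact_force: [5.2, 3.5, -7.5]
grip_width: 0.0248
gripper_force: 31.6
```

```bash
python3 -c "
from h import *
o=r.get_obs();print(o['tcp_pos'],o['contact_force'],o['moment'],o['joints'].round(2))"
```

```text
[ 0.49828545 -0.06123384  0.14674394] [ 5.15920226  3.5112787  -7.5139037 ] [ 0.82047669 -1.07001209  0.01749653] [-0.03  0.3   0.03  2.05 -0.01  0.79  1.61]
```

servo_tool(turn=[[0,0,0.5],[0,0,1],[0,0,1]], slide=[[0,0,0],[0,0,0],[0,0,0]], hand=[0.1,0.1,0.1])

```text
clock: 15.2
tcp_pos: [0.4982, -0.0611, 0.1467]
orientation: [-0.172, 3.135, 0.002]
contact_force: [5.3, 3.5, -6.9]
grip_width: 0.025
gripper_force: 31.7
```

```bash
python3 -c "
from h import *
o=r.get_obs();print(o['tcp_pos'],o['contact_force'],o['moment'],o['joints'].round(2))"
```

```text
[ 0.49823774 -0.06114842  0.14674254] [ 5.27582406  3.46203981 -6.93730225] [ 0.84632207 -1.02516746 -0.13627313] [-0.01  0.3   0.01  2.05 -0.01  0.79  1.69]
```

servo_tool(turn=[[0,0,0.4],[0,0,0.4]], slide=[[0,0,0],[0,0,0]], hand=[0.1,0.1])

```text
clock: 15.45
tcp_pos: [0.4982, -0.0612, 0.1467]
orientation: [-0.226, 3.132, 0.002]
contact_force: [5.1, 1.9, -7.3]
grip_width: 0.0252
gripper_force: 31.8
```

```bash
python3 -c "
from h import *
o=r.get_obs();print(o['tcp_pos'],o['contact_force'],o['moment'],o['joints'].round(2))"
```

```text
[ 0.49820652 -0.06116055  0.14673396] [ 5.05941894  1.93621026 -7.27302351] [ 0.90823499 -1.03290464 -0.22565304] [-0.01  0.3   0.01  2.05 -0.01  0.79  1.72]
```

servo_tool(turn=[[0,0,0],[0,0,0],[0,0,0],[0,0,0],[0,0,0],[0,0,0],[0,0,0],[0,0,0]], slide=[[0,0,-0.02],[0,0,-0.02],[0,0,-0.02],[0,0,-0.02],[0,0,0.5],[0,0,1.2],[0,0,2.2],[0,0,3.2]], hand=[0.3,0.6,0.8,0.9,0.9,0.9,0.9,0.9])

```text
clock: 16.45
tcp_pos: [0.4974, -0.0623, 0.2446]
orientation: [-0.229, 3.133, -0.0]
contact_force: [0.2, 0.2, -0.0]
grip_width: 0.077
gripper_force: 0.0
```

Run:
```python
from h import *
im,d=grab('scene'); save(im[140:240,190:310],'g2.png',5)
o=r.get_obs();print(o['tcp_pos'],o['contact_force'],o['orientation'],o['joints'].round(2))
for z in(.161,.1755): print((proj('scene',np.array([.4975,-.0623,z]))-[190,140])*5)
```

```text
[ 0.49964418 -0.06240522  0.24859433] [ 1.47607156 -0.29931765  2.05199655] [-2.28060205e-01  3.12632687e+00 -8.94682912e-04] [-0.01  0.17  0.01  1.94 -0.    1.02  1.72]
[200.03873032 140.80881062]
[198.42481633 122.73087933]
```

View pics/g2.png

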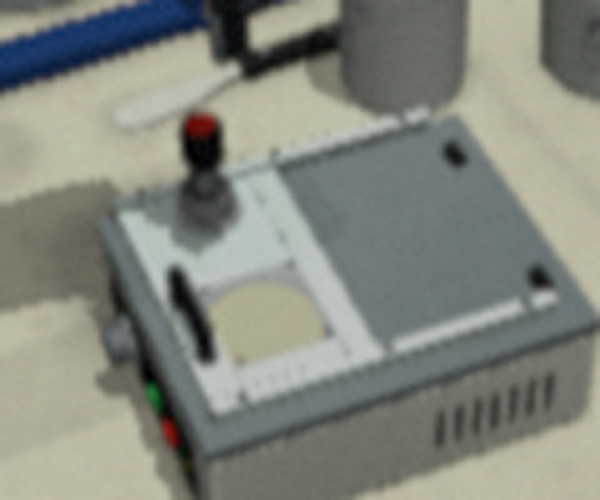

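The cap now sits at (202,124), which matches the raised projection, so the screw is parked. Next I turn the hand and go above the bar.

servo_tool(turn=[[0,0,-2],[0,0,-4],[0,0,-6],[0,0,-8],[0,0,-10],[0,0,-12],[0,0,-14],[0,0,-16]], slide=[[-0.2,-0.4,0],[-0.4,-0.8,0],[-0.6,-1.2,0],[-0.8,-1.6,0],[-1,-2,0],[-1.3,-2.4,0],[-1.58,-2.86,0],[-1.58,-2.86,0]], hand=[0.7,0.6,0.6,0.6,0.6,0.6,0.6,0.6])

```text
clock: 17.5
tcp_pos: [0.4494, -0.1493, 0.2435]
orientation: [1.848, 2.539, 0.001]
contact_force: [0.9, 0.2, 0.6]
grip_width: 0.0515
gripper_force: 0.0
```

servo_tool(turn=[[0,0,-2],[0,0,-4.3],[0,0,-4.3],[0,0,-4.3],[0,0,-4.3]], slide=[[0,0,0],[0,0,-0.6],[0,0,-1.3],[0,0,-2],[0,0,-2]], hand=[0.6,0.6,0.6,0.6,0.6])

```text
clock: 18.12
tcp_pos: [0.4491, -0.1478, 0.1822]
orientation: [-2.28, -2.158, 0.002]
contact_force: [-0.2, 0.5, -0.1]
grip_width: 0.0511
gripper_force: 0.0
```

Run:
```python
from h import *
from scipy.spatial.transform import Rotation as R
o=r.get_obs();print(o['tcp_pos'],o['contact_force'],o['joints'].round(2),R.from_rotvec(o['orientation']).as_matrix().round(3)[:,1])
```

```text
[ 0.44914505 -0.14777755  0.18216189] [-0.24618149  0.49005164 -0.12224211] [-0.03  0.21  0.25  2.09 -0.07  0.86  0.2 ] [ 0.998 -0.055 -0.002]
```

servo_tool(turn=[[0,0,0],[0,0,0],[0,0,0],[0,0,0],[0,0,0],[0,0,0],[0,0,0],[0,0,0]], slide=[[0.03,0,-0.6],[0.03,0,-1.2],[0.03,0,-1.8],[0.03,0,-2.2],[0.03,0,-2.37],[0.03,0,-2.37],[0.03,0,-2.37],[0.03,0,-2.37]], hand=[0.6,0.6,0.6,0.6,0.6,0.3,0.15,0.03], squeeze=30)

```text
clock: 19.12
tcp_pos: [0.4513, -0.1481, 0.1121]
orientation: [2.281, 2.159, 0.001]
contact_force: [-1.5, -0.2, 4.0]
grip_width: 0.0088
gripper_force: 31.5
```

servo_tool(turn=[[0,0,0],[0,0,0],[0,0,0],[0,0,0]], slide=[[0,0,0],[0,0,0],[0,0,0],[0,0,0]], hand=[0,0,0,0])

```text
clock: 19.62
tcp_pos: [0.4513, -0.1481, 0.112]
orientation: [2.281, 2.159, 0.001]
contact_force: [-0.9, -0.2, 5.8]
grip_width: 0.0093
gripper_force: 31.9
```

servo_tool(turn=[[0,0,0],[0,0,0],[0,0,0],[0,0,0]], slide=[[0.1,0,0.05],[0.3,-0.02,0.05],[0.5,-0.03,0.05],[0.5,-0.03,0.05]], hand=[0,0,0,0])

```text
clock: 20.12
tcp_pos: [0.4662, -0.149, 0.1122]
orientation: [2.281, 2.16, -0.001]
contact_force: [0.7, -2.0, -15.7]
grip_width: 0.0092
gripper_force: 29.3
```

servo_tool(turn=[[0,0,0],[0,0,0],[0,0,0],[0,0,0],[0,0,0],[0,0,0],[0,0,0],[0,0,0]], slide=[[0.3,-0.02,-0.03],[0.7,-0.04,-0.03],[1.1,-0.06,-0.03],[1.5,-0.09,-0.03],[1.9,-0.11,-0.03],[2.2,-0.13,-0.03],[2.4,-0.14,-0.03],[2.4,-0.14,-0.03]], hand=[0,0,0,0,0,0,0,0])

```text
clock: 21.12
tcp_pos: [0.5394, -0.1534, 0.1122]
orientation: [2.28, 2.158, 0.002]
contact_force: [2.1, -4.2, -7.8]
grip_width: 0.0089
gripper_force: 30.3
```

servo_tool(turn=[[0,0,0],[0,0,0],[0,0,0],[0,0,0]], slide=[[0.15,-0.01,0],[0.3,-0.02,0],[0.43,-0.03,0],[0.43,-0.03,0]], hand=[0,0,0,0])

```text
clock: 21.62
tcp_pos: [0.5503, -0.1541, 0.1121]
orientation: [-2.281, -2.159, 0.002]
contact_force: [-5.2, -2.9, -0.2]
grip_width: 0.0094
gripper_force: 31.4
```

servo_tool(turn=[[0,0,0],[0,0,0],[0,0,0],[0,0,0]], slide=[[0.05,0,0],[0.1,0,0],[0.1,0,0],[0.1,0,0]], hand=[0,0,0,0])

```text
clock: 22.12
tcp_pos: [0.5503, -0.1541, 0.1121]
orientation: [-2.278, -2.155, 0.007]
contact_force: [-14.6, -1.7, 8.7]
grip_width: 0.0089
gripper_force: 32.6
```

servo_tool(turn=[[0,0,0],[0,0,0],[0,0,0],[0,0,0],[0,0,0],[0,0,0],[0,0,0],[0,0,0]], slide=[[-0.08,0,0],[-0.08,0,0],[-0.08,0,0],[-0.08,0,0.05],[-0.08,0,0.5],[-0.08,0,1.2],[-0.08,0,2.2],[-0.08,0,3.5]], hand=[0,0.2,0.5,0.5,0.5,0.5,0.5,0.5])

```text
clock: 23.12
tcp_pos: [0.5512, -0.1538, 0.2185]
orientation: [-2.281, -2.16, 0.0]
contact_force: [1.7, -0.3, -0.5]
grip_width: 0.0425
gripper_force: 0.0
```

servo_tool(turn=[[0,0,0],[0,0,0],[0,0,0],[0,0,0],[0,0,0],[0,0,0]], slide=[[0,0,1],[-0.5,0,1.5],[-1.2,0,2],[-2,0,2],[-2.5,0,2],[-2.5,0,2]], hand=[0.5,0.5,0.5,0.5,0.5,0.5])

```text
clock: 23.88
tcp_pos: [0.4759, -0.1541, 0.2776]
orientation: [2.282, 2.159, 0.001]
contact_force: [-0.0, 0.2, 0.3]
grip_width: 0.0425
gripper_force: 0.0
```

Run:
```python
from h import *
im,d=grab('scene'); save(im[130:240,180:310],'g3.png',5)
o=r.get_obs();print(o['tcp_pos'],o['contact_force'])
for p in([.5974,-.0681,.1755],[.5503,-.1541,.13]): print((proj('scene',np.array(p))-[180,130])*5)
```

```text
[ 0.47670747 -0.15393805  0.27749078] [ 0.24355573  0.85147175 -0.36665371]
[403.88635535 127.83509977]
[398.69077791 296.6395994 ]
```

View pics/g3.png

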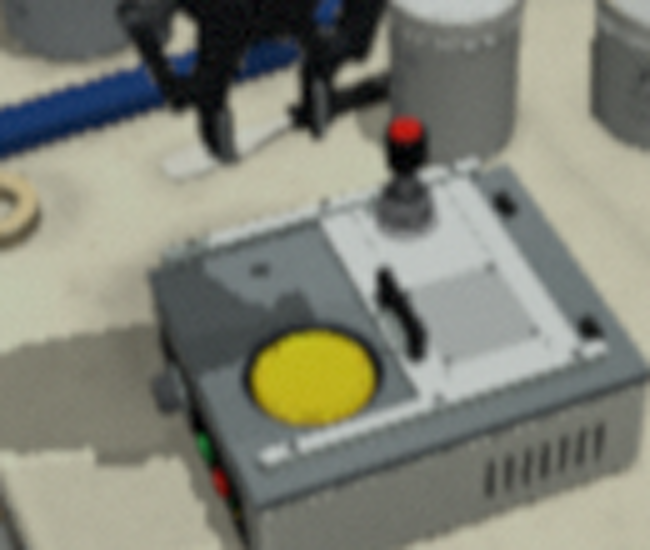

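The guard is fully back with the bar at (400,315). The jar is exposed at (312,375), and the knob is still up at (405,130), where projected.

```bash
python3 -c "
from bench import r
print(r.hand_in())"
```

```text
the job is handed in; nothing more can be done
None
```

The screw is parked up at its stop and the guard is slid fully back against its rear stop, leaving the jar exposed; nothing else was touched, and the job was handed in at about 24 s.

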